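# Repack the sampling-kit tray

### The arm

A 6-joint arm with a two-finger parallel gripper is mounted at the origin on a cart in front of the work surface, level with it; the furniture and walls round the work are solid. World frame = base frame: x ahead of the robot, y to its left, z up, the work surface at z = 0. Lengths are in m, angles in rad, forces in N, time in s.
With the tool pointing down it reaches from about 0.325 to 0.9 m from the base axis. Payload 6.1 kg.
Tool frame: the origin (TCP) lies on the centre line of the jaws, within the pads' length; the fingertips stand 14 mm ahead of it and the grasp point (between the pads) lies 5 mm behind it (r.tcp_to_tips is the z of the fingertips in the tool frame, in m); z points along the fingers, y is the line along which they close (so a half turn about z gives the same grasp; the last joint's range is limited). The gripper opens to 87 mm and grips with 3 to 60 N. Pads are 19 mm wide; open, the fingers measure 117 mm over their backs; the gripper's body (75 mm by 190 mm) begins 51 mm behind the grasp point.
Start: joints at [-1.451, 0.22, 1.526, -0, 1.395, -0.126], TCP at [0.152, -0.606, 0.237] pointing down, gripper open.
Joint ranges: [-2.98, 2.98], [-0.91, 2.08], [0.09, 2.57], [-1.24, 4.39], [0.2, 2.65], [-2.68, 2.68]. Speed limits (rad/s): [2.57, 2.57, 3.01, 3.14, 3.14, 3.14].

### API

Orientations are given as a unit quaternion [x, y, z, w].
In Python, from plant import state, vision, finish_job, r gives the robot as it stands.
- The arm moves only by the shell command python3 -m pendant 'ROWS'. ROWS is a JSON object of lists of equal length, an entry for each row: "travel": the shift along the world's x, y, z in mm, a list of three; "turn": the turn about the world's z in rad; "hand": the closure, from 0 (fully open) to 1 (shut). In form: {"travel": [[tx, ty, tz], ...], "turn": [turn, ...], "hand": [hand, ...]}. A call has exactly 10 rows; each row shifts and turns the commanded pose from where the row before left it; what a row does not reach is not made up. A row lasts 1/12 s, in which the tool goes at most 41.7 mm and 7.16 degrees, less where a joint would pass 70% of its speed; a pose out of reach is approached as far as the arm can. A call is refused whole if a number of a shift passes 41.7 or a number of a turn 0.125, either way. A call with a gripper value outside its range is refused whole. The fingers move at their own pace and stop on an object; the grip force is fixed at half the most. Time passes only in rows, so rows that do not move let the fingers close, or fill a call up. It gives the time, the measured TCP pose, the force, the opening and the grip force at its end, in the units of the state.
- state(): the state, without advancing time (a new reading comes with each control period).
- vision.read_camera(name): name is "side" or "top" or "wrist"; returns a dict with "pixels" (400x640x3 uint8, blue, green, red), "vertical_fov" (degrees; the focal length in pixels is half the picture's height over the tangent of half this angle, whatever the lens; pixels are square), "cx", "cy" (the principal point, pixels), "rvec" (rotation vector, rad) and "tvec" (3), from world to camera coordinates, as OpenCV has them; the wrist camera has in their place "tool_from_camera" (4x4, takes a point from camera to tool coordinates, whose origin is the TCP and whose axes are the flange's). Camera axes: x right, y down, z forward; pixel columns grow to the right and rows downward; lengths in m; the calibration is good to about 2 mm. A picture is of the moment at which its call begins: read the wrist's pose just before it. There is no depth.
- finish_job(): hands the job in; it is judged then, once.
The state is a dict: "time": time; "joint_pos": joint angles; "dq": joint speeds; "joint_torque": joint torques, N m; "ee_pos": TCP position; "eef_rot": TCP orientation; "ft_force": force on the tool from outside, world axes, zero at the start; "moment": the same for the moment, N m; "width": opening from 0.0 (shut) to 1.0 (fully open); "finger_force": force on a finger pad.
Only numpy, scipy, OpenCV 4.12 (cv2) and the standard library are available. Lean on these libraries where they do the work, as an engineer would, in place of code of your own. Each camera call takes 0.05 s, during which the arm holds its last target. There are 200 camera calls.

### The job

Repack the sampling kit: the large screw-cap tube, the marker pen, the small vial and the culture dish lie about on the bench; put each into the grey insert of the white kit tray whose hollow is made for it, right down in the hollow: the tube and the marker lying along theirs (either way round), the vial upright, the dish flat with its present top side up. The thin ballpoint pen and the slim tube are not part of the kit: leave them where they lie.

Things in the scene. Friction and masses are not known exactly. Their poses are not given: they have to be found in the camera images.
- tube_mid (a point): large conical-bottom plastic tube with a wide screw cap, lying on its side: 114 mm long, body about 29 mm across, cap 34 mm across and 14 mm long. The point is half-way along it, 16.5 mm above its underside; y along its length (cap at -y), x across, z up.
- marker_mid (a point): thick felt marker pen, lying: 135 mm long, 16 mm across. The point is its middle, 8 mm above its underside; y along its length, z up.
- vial_mid (a point): small round vial with a screw cap, standing upright: 26 mm across, 62 mm tall (the upper 13 mm is the cap). The point is on its axis, 31 mm above its underside; z up.
- dish_mid (a point): flat round culture dish, lying flat: 60 mm across at its rim (57 mm below it), 12 mm high. The point is its centre, 6 mm above its underside; z up.
- pen_mid (a point): thin ballpoint pen, lying: 145 mm long, 12 mm across with its clip, 9 mm high. Does not belong to the kit. The point is its middle, 4.5 mm above its underside; y along its length.
- slim_tube_mid (a point): slim conical tube with a screw cap, lying: 108 mm long, body 17 mm across, cap 20 mm across. Does not belong to the kit. The point is half-way along it, 10 mm above the bench; y along its length.
- tube_insert: grey block 172 x 78 x 22 mm, one of four side by side (order varies) on the 4 mm floor of a fixed white tray with 30 mm walls. Origin: middle of its underside; x along its length, z up. Its hollow is the wide long trough: 10 mm deep, round-ended, floor 130 x 22 mm at z = 12 mm, walls sloping at 45 degrees to a mouth of 150 x 42 mm, centred on the origin.
- marker_insert: grey block 172 x 78 x 22 mm, one of four side by side (order varies) on the 4 mm floor of a fixed white tray with 30 mm walls. Origin: middle of its underside; x along its length, z up. Its hollow is the narrow long trough: 5 mm deep, round-ended, floor 148 x 14 mm at z = 17 mm, walls sloping at 45 degrees to a mouth of 158 x 24 mm, centred on the origin.
- vial_insert: grey block 172 x 78 x 22 mm, one of four side by side (order varies) on the 4 mm floor of a fixed white tray with 30 mm walls. Origin: middle of its underside; x along its length, z up. Its hollow is the small round well: 16 mm deep, floor 38 mm across at z = 6 mm, mouth 52 mm across, centred on the origin.
- dish_insert: grey block 172 x 78 x 22 mm, one of four side by side (order varies) on the 4 mm floor of a fixed white tray with 30 mm walls. Origin: middle of its underside; x along its length, z up. Its hollow is the large round pocket with a finger slot to either side along x: 10 mm deep, floor at z = 12 mm, pocket floor 76 mm across, slots 34 mm wide that reach 72 mm from the centre; the mouth is 4 mm wider all round.
Mind the look-alikes: they are no part of the job. Of the things that look like the part that bears vial_mid, the smallest one is meant.

How it is judged:
At the end, for the whole second after the job is handed in: Each kit thing rests on its own hollow's floor (height within 4 mm): tube within 15 mm along and 10 across, marker 13 and 10, vial 10, dish 14 of the middle; tube and marker within 0.15 rad of the insert's length, vial and dish level within 0.12 rad; all at rest. Pen and slim tube moved under 30 mm (x of tube_mid in the frame of tube_insert between -0.015 and 0.015 m and y of tube_mid in the frame of tube_insert between -0.01 and 0.01 m and z of tube_mid in the frame of tube_insert between 0.0245 and 0.0325 m and angle between the y axis of tube_mid and the x axis of tube_insert, either way round below 0.15 rad and linear speed of each of tube, marker, vial, dish below 0.02 m/s and x of marker_mid in the frame of marker_insert between -0.013 and 0.013 m and y of marker_mid in the frame of marker_insert between -0.01 and 0.01 m and z of marker_mid in the frame of marker_insert between 0.021 and 0.029 m and angle between the y axis of marker_mid and the x axis of marker_insert, either way round below 0.15 rad and x of vial_mid in the frame of vial_insert between -0.01 and 0.01 m and y of vial_mid in the frame of vial_insert between -0.01 and 0.01 m and z of vial_mid in the frame of vial_insert between 0.033 and 0.041 m and angle between each of vial_mid, dish_mid's own z axis and vertical below 0.12 rad and x of dish_mid in the frame of dish_insert between -0.014 and 0.014 m and y of dish_mid in the frame of dish_insert between -0.014 and 0.014 m and z of dish_mid in the frame of dish_insert between 0.014 and 0.022 m and distance of each of pen_mid, slim_tube_mid from where it was at the start of the episode below 0.03 m); the robot touches nothing.
It fails at once if the ballpoint pen was moved more than 30 mm (distance of pen_mid from where it was at the start of the episode above 0.03 m).
It fails at once if the slim tube was moved more than 30 mm (distance of slim_tube_mid from where it was at the start of the episode above 0.03 m).
It also fails if it takes over 109 s, if anything falls off the work surface, if the arm or the gripper's body presses on something with over 40 N, if the wrist force passes 120 N, or if a joint passes its speed limit or range.

## Working session

There is one attempt and no reset: what is moved stays moved. The work goes in short steps, Python scripts to look and compute and a shell command to move; the robot and the scene stay as the last step left them, time stands still between calls to the robot, and variables do not carry over. Pictures are saved under pics/ and viewed, at most 14 in all, crops included, and the job is handed in when it is done.

```bash
mkdir -p pics; cat > h.py <<'E'
import numpy as np, cv2
from plant import state, vision, finish_job, r
from scipy.spatial.transform import Rotation as R
def cam(name):
    s=state(); c=vision.read_camera(name)
    f=200/np.tan(np.radians(c["vertical_fov"])/2)
    K=np.array([[f,0,c["cx"]],[0,f,c["cy"]],[0,0,1]])
    if "rvec" in c:
        Rm=cv2.Rodrigues(np.array(c["rvec"],float))[0]; o=-Rm.T@np.array(c["tvec"],float).ravel(); A=Rm.T
    else:
        T=np.array(c["tool_from_camera"]); Rt=R.from_quat(s["eef_rot"]).as_matrix()
        A=Rt@T[:3,:3]; o=Rt@T[:3,3]+np.array(s["ee_pos"])
    return c["pixels"],K,A,o
def save(name,fn):
    p,K,A,o=cam(name); cv2.imwrite(f"pics/{fn}.png",p); np.savez(f"pics/{fn}.npz",K=K,A=A,o=o)
def px(fn,u,v,z):
    d=np.load(f"pics/{fn}.npz"); w=d["A"]@np.linalg.inv(d["K"])@[u,v,1]
    return d["o"]+w*(z-d["o"][2])/w[2]
def proj(fn,P):
    d=np.load(f"pics/{fn}.npz"); q=d["K"]@d["A"].T@(np.array(P)-d["o"]); return q[:2]/q[2]
E
python3 -c "
from h import *
save('top','top0'); save('side','side0')
s=state();print(s['ee_pos'],s['eef_rot'],s['width'],r.tcp_to_tips, R.from_quat(s['eef_rot']).as_matrix().round(2))
for n in('top0','side0'):
  d=np.load(f'pics/{n}.npz');print(d['o'],d['A'][:,2],d['K'])
"
```

```text
[ 0.15200862 -0.60567792  0.23554594] [ 9.92458112e-01  1.22581047e-01 -1.02286416e-06 -8.85010856e-04] 1.0004423915618035 0.014 [[ 0.97  0.24 -0.  ]
 [ 0.24 -0.97  0.  ]
 [ 0.   -0.   -1.  ]]
[ 0.33625552 -0.0131558   1.15868988] [ 0.16156909  0.01025573 -0.98680811] [[388.28557001   0.         326.79308526]
 [  0.         388.28557001 195.82270115]
 [  0.           0.           1.        ]]
[0.46910754 0.67919071 0.64150089] [ 0.05791317 -0.75267183 -0.65584387] [[397.03210144   0.         313.10115949]
 [  0.         397.03210144 200.32146309]
 [  0.           0.           1.        ]]
```

View pics/top0.png

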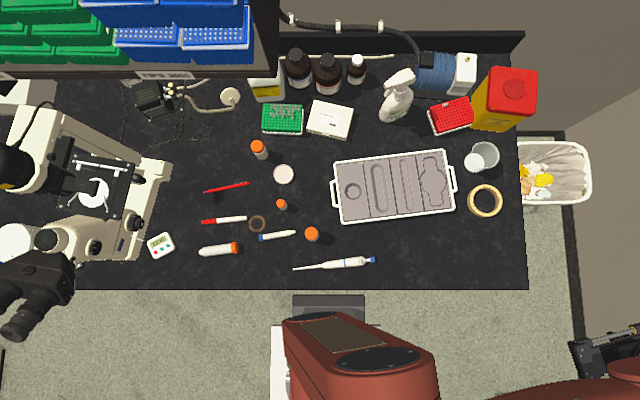

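View pics/side0.png

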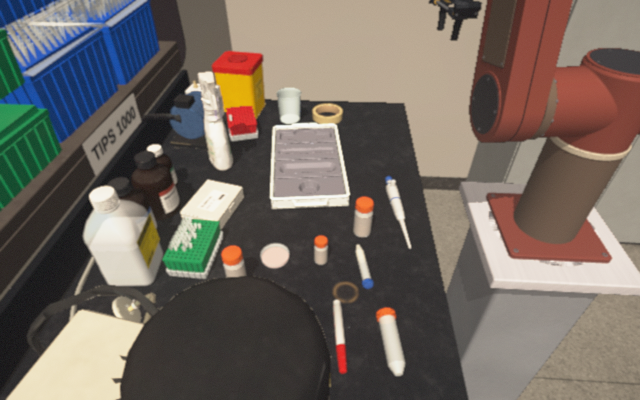

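Top view: three orange-capped vials stand at (259,148), (282,204) and (312,234). The one at (282,204) looks smallest, so it fits vial_mid. The large tube is at (218,249), the marker (red cap) at (223,219), the pen (red) at (226,187), the slim tube (blue cap) at (277,235), the dish at (283,174) and the tray at (393,186). I'll confirm in enlarged crops.

```bash
python3 -c "
from h import *
p=cv2.imread('pics/top0.png')
cv2.imwrite('pics/c1.png',cv2.resize(p[130:270,190:330],None,fx=4.2,fy=4.2,interpolation=cv2.INTER_CUBIC))
cv2.imwrite('pics/c2.png',cv2.resize(p[140:230,325:465],None,fx=5,fy=5,interpolation=cv2.INTER_CUBIC))
"
```

```text
(no output)
```

View pics/c1.png

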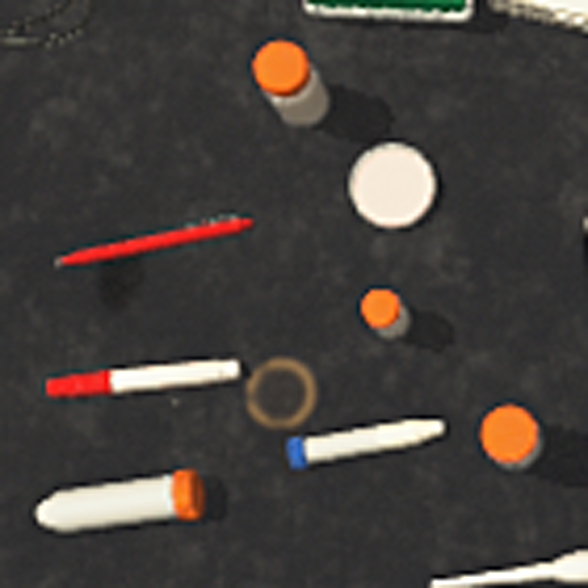

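View pics/c2.png

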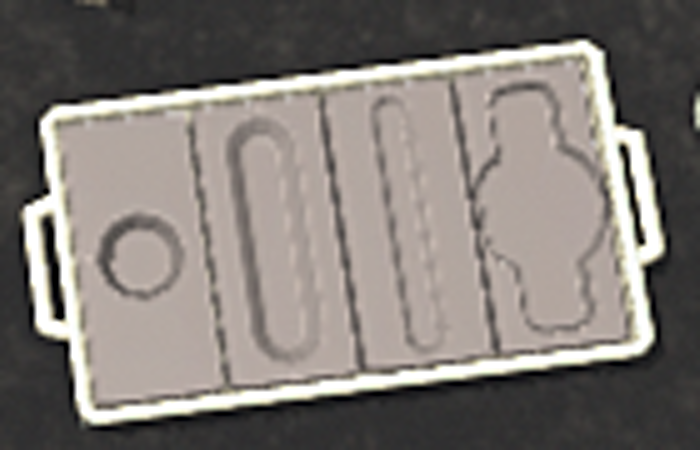

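The crop confirms it. Of the orange-capped vials at (257,146), (281,203) and (311,233), the one at (281,203) is clearly the smallest and is the one meant. Left to right, the tray's inserts are vial, tube, marker, dish.

```bash
python3 -c "
from h import *
np.set_printoptions(precision=4,suppress=True)
a=lambda x,y,z:px('top0',190+(x+.5)/4.2-.5,130+(y+.5)/4.2-.5,z)
b=lambda x,y,z:px('top0',325+(x+.5)/5-.5,140+(y+.5)/5-.5,z)
for n,e in dict(tube=(a(37,514,.016),a(203,493,.017)),marker=(a(47,387,.008),a(240,369,.008)),pen=(a(55,263,.005),a(254,222,.005)),slim=(a(288,453,.01),a(445,427,.01))).items():
  d=e[1]-e[0];print(n,(e[0]+e[1])/2,'len',np.linalg.norm(d),'ang',np.arctan2(d[1],d[0]),e[0],e[1])
print('vial',a(381,306,.062),'dish',a(393,185,.011),'bigvials',a(281,67,.09),a(510,434,.09))
C=[b(*q,.034) for q in((47,112),(592,45),(650,345),(88,420))];c=np.array(C);print(c,c.mean(0),np.linalg.norm(c-np.roll(c,1,0),axis=1))
u=(c[1]+c[2]-c[0]-c[3]);v=(c[0]+c[1]-c[2]-c[3]);print('long',np.arctan2(u[1],u[0]),'xaxis',np.arctan2(v[1],v[0]))
u/=np.linalg.norm(u)
for n,k in zip(('vial','tube','marker','dish'),(-1.5,-.5,.5,1.5)): print(n,c.mean(0)+u*k*.0785)
print('direct vial floor',b(146,256,.01),'tube',b(275,240,.026),'marker',b(410,223,.026),'dish',b(542,205,.026))
"
```

```text
tube [0.3645 0.3161 0.0165] len 0.11640901078953574 ang -1.4457467830828394 [0.3573 0.3738 0.016 ] [0.3718 0.2583 0.017 ]
marker [0.453  0.3059 0.008 ] len 0.13742190499006632 ang -1.477642315221241 [0.4467 0.3743 0.008 ] [0.4594 0.2374 0.008 ]
pen [0.5514 0.3029 0.005 ] len 0.14577688753803564 ang -1.3641020722953172 [0.5365 0.3743 0.005 ] [0.5664 0.2316 0.005 ]
slim [0.4091 0.1461 0.01  ] len 0.11167592783742185 ang -1.4066722210892806 [0.3999 0.2012 0.01  ] [0.4182 0.091  0.01  ]
vial [0.4967 0.131  0.062 ] dish [0.5922 0.1308 0.011 ] bigvials [0.6568 0.1987 0.09  ] [0.4079 0.0411 0.09  ]
[[ 0.6224 -0.0228  0.034 ]
 [ 0.6629 -0.3483  0.034 ]
 [ 0.4824 -0.3734  0.034 ]
 [ 0.4387 -0.0462  0.034 ]] [ 0.5516 -0.1977  0.034 ] [0.1852 0.328  0.1823 0.3301]
long -1.442506730916493 xaxis 0.13225483272559685
vial [ 0.5366 -0.0809  0.034 ]
tube [ 0.5466 -0.1588  0.034 ]
marker [ 0.5566 -0.2366  0.034 ]
dish [ 0.5667 -0.3145  0.034 ]
direct vial floor [ 0.5395 -0.0823  0.01  ] tube [ 0.5463 -0.1578  0.026 ] marker [ 0.5564 -0.2379  0.026 ] dish [ 0.5672 -0.3165  0.026 ]
```

```bash
python3 -m pendant '{"travel":[[17,36,0],[17,37,0],[17,37,0],[17,37,0],[17,37,0],[17,37,0],[17,37,0],[17,37,0],[17,37,0],[17,37,0]],"turn":[0.12,0.12,0.12,0.12,0.12,0.12,0.12,0.12,0.12,0.12],"hand":[0,0,0,0.4,0.4,0.4,0.4,0.4,0.4,0.4]}'; python3 -m pendant '{"travel":[[17,36,0],[17,36,0],[17,36,0],[17,36,0],[17,36,0],[17,36,0],[17,36,0],[17,36,0],[17,36,0],[0,0,0]],"turn":[0.12,0.12,0,0,0,0,0,0,0,0],"hand":[0.4,0.4,0.4,0.4,0.4,0.4,0.4,0.4,0.4,0.4]}'; python3 -c "
from h import *
save('wrist','w1'); s=state(); M=R.from_quat(s['eef_rot']).as_matrix();print(s['ee_pos'],'Y',np.arctan2(M[1,1],M[0,1]))
print('vial',proj('w1',(.4967,.131,.062)),'dish',proj('w1',(.5922,.1308,.012)))"
```

```text
time: 0.93
ee_pos: [0.3222, -0.2352, 0.2362]
eef_rot: [0.748, 0.664, 0.0, -0.0]
ft_force: [1.2, -0.3, 0.8]
width: 0.622
finger_force: 0.0
time: 1.77
ee_pos: [0.4763, 0.0925, 0.236]
eef_rot: [0.663, 0.748, 0.001, -0.001]
ft_force: [-1.9, -0.7, -0.2]
width: 0.598
finger_force: 0.0
[0.47528904 0.08990655 0.23582599] Y 0.12042142663886572
vial [344.78434205 147.36056124] dish [427.24952197 151.08569585]
```

View pics/w1.png

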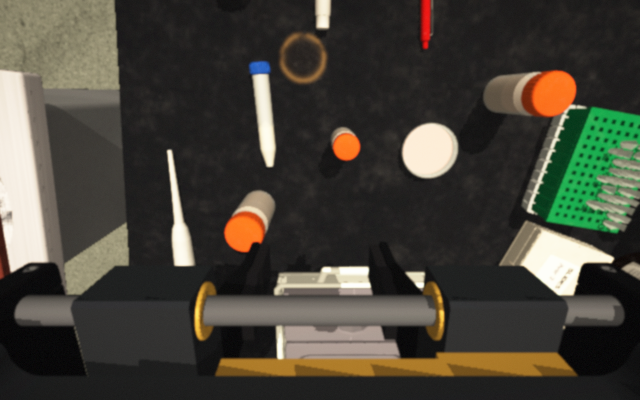

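The wrist view shows the small vial's cap at (346,146), where I predicted (345,147). The dish is at (430,151), so the measurements hold. Picking the vial now.

```bash
python3 -m pendant '{"travel":[[7,14,0],[7,14,-10],[7,13,-25],[0,0,-35],[0,0,-35],[0,0,-35],[0,0,-35],[0,0,-17],[0,0,-8],[0,0,0]],"turn":[0,0,0,0,0,0,0,0,0,0],"hand":[0.4,0.4,0.4,0.4,0.4,0.4,0.4,0.4,0.4,0.4]}'; python3 -m pendant '{"travel":[[0,0,0],[0,0,0],[0,0,0],[0,0,0],[0,0,0],[0,0,0],[0,0,0],[0,0,0],[0,0,0],[0,0,0]],"turn":[0,0,0,0,0,0,0,0,0,0],"hand":[0.7,0.8,0.9,1,1,1,1,1,1,1]}'
```

```text
time: 2.65
ee_pos: [0.4941, 0.1267, 0.0344]
eef_rot: [0.666, 0.746, -0.002, -0.001]
ft_force: [-0.3, 0.2, -0.8]
width: 0.601
finger_force: 0.0
time: 3.48
ee_pos: [0.497, 0.1279, 0.0376]
eef_rot: [0.665, 0.747, 0.001, 0.001]
ft_force: [-0.1, -0.8, 6.1]
width: 0.295
finger_force: 29.9
```

```bash
python3 -m pendant '{"travel":[[0,0,20],[0,0,35],[0,-5,35],[6,-34,0],[6,-34,0],[6,-34,0],[6,-34,0],[6,-34,0],[6,-34,0],[5,-3,0]],"turn":[0,0,0,0,0,0,0,0,0,0],"hand":[1,1,1,1,1,1,1,1,1,1]}'; python3 -m pendant '{"travel":[[0,0,0],[0,0,0],[0,0,0],[0,0,0],[0,0,0],[0,0,0],[0,0,0],[0,0,0],[0,0,0],[0,0,0]],"turn":[0,0,0,0,0,0,0,0,0,0],"hand":[1,1,1,1,1,1,1,1,1,1]}'; python3 -c "
from h import *
save('wrist','w2'); save('side','s2'); a=cv2.imread('pics/w2.png');b=cv2.imread('pics/s2.png')
cv2.imwrite('pics/v2.png',np.hstack([a[:,120:520],cv2.resize(b[100:250,230:380],(400,400))]))
print(state()['ee_pos'])"
```

```text
time: 4.32
ee_pos: [0.5373, -0.0892, 0.1266]
eef_rot: [0.667, 0.745, -0.001, 0.001]
ft_force: [-0.4, 0.4, -0.5]
width: 0.291
finger_force: 29.9
time: 5.15
ee_pos: [0.5371, -0.0841, 0.1266]
eef_rot: [0.665, 0.747, 0.0, 0.0]
ft_force: [0.1, -0.4, -0.6]
width: 0.296
finger_force: 29.9
[ 0.53705301 -0.08423363  0.12653303]
```

View pics/v2.png

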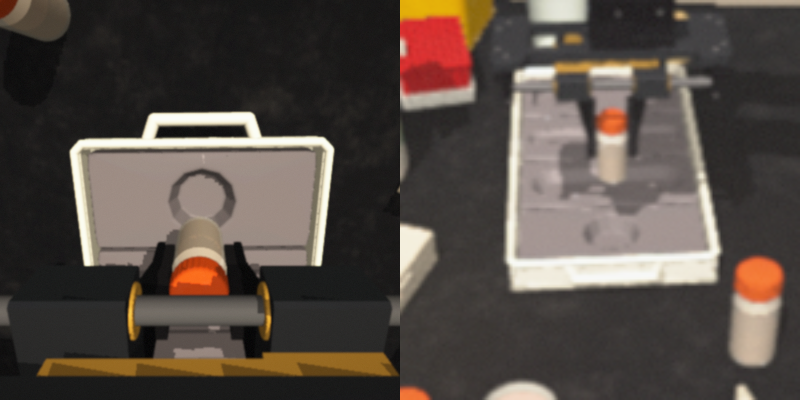

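Vial held upright above the tray. The well shows at v2 (203,197), which is wrist pixel (323,197), so I'll check its position from there.

```bash
python3 -c "
from h import *
print(px('w2',323,195,.010),px('w2',322,200,.026), px('w2',192,142,.034),px('w2',452,142,.034))"
```

```text
[ 0.54002545 -0.07851866  0.01      ] [ 0.53899307 -0.07785158  0.026     ] [ 0.44212367 -0.04315099  0.034     ] [ 0.6249876  -0.02198367  0.034     ]
```

```bash
python3 -m pendant '{"travel":[[1,2,-10],[0,0,-20],[0,0,-20],[0,0,-12],[0,0,-8],[0,0,-5],[0,0,-3],[0,0,0],[0,0,0],[0,0,0]],"turn":[0,0,0,0,0,0,0,0,0,0],"hand":[1,1,1,1,1,1,1,1,1,1]}'; python3 -m pendant '{"travel":[[0,0,0],[0,0,0],[0,0,0],[0,0,0],[0,0,0],[0,0,0],[0,0,20],[0,0,30],[0,0,35],[0,0,35]],"turn":[0,0,0,0,0,0,0,0,0,0],"hand":[0.6,0.5,0.4,0.3,0.3,0.3,0.3,0.3,0.3,0.3]}'
```

```text
time: 6.08
ee_pos: [0.5389, -0.0824, 0.0495]
eef_rot: [0.665, 0.747, 0.0, 0.001]
ft_force: [-0.1, 0.2, -0.4]
width: 0.297
finger_force: 29.9
time: 6.92
ee_pos: [0.5373, -0.0819, 0.1691]
eef_rot: [0.665, 0.747, -0.0, -0.001]
ft_force: [0.5, -0.3, -0.1]
width: 0.696
finger_force: 0.0
```

```bash
python3 -m pendant '{"travel":[[9,35,0],[9,35,0],[10,35,0],[10,36,0],[10,36,0],[10,36,0],[0,0,0],[0,0,0],[0,0,-30],[0,0,-30]],"turn":[-0.105,-0.105,-0.105,0,0,0,0,0,0,0],"hand":[0.3,0,0,0,0,0,0,0,0,0]}'; python3 -c "
from h import *
save('wrist','w3');s=state(); M=R.from_quat(s['eef_rot']).as_matrix();print(s['ee_pos'],'Y',np.arctan2(M[1,1],M[0,1]))
print(proj('w3',(.595,.131,.012)),proj('w3',(.538,-.08,.072)))
save('top','t3');a=cv2.imread('pics/w3.png');b=cv2.imread('pics/t3.png')
cv2.imwrite('pics/v3.png',np.hstack([a[:,120:520],cv2.resize(b[130:230,320:420],(400,400))]))"
```

```text
time: 7.75
ee_pos: [0.5981, 0.1301, 0.1104]
eef_rot: [0.774, 0.633, 0.002, 0.002]
ft_force: [-0.0, -0.9, -0.9]
width: 0.997
finger_force: 0.0
[0.59245608 0.12916082 0.10158948] Y -0.20088371208218866
[313.81599528 208.20233349] [296.99437375 490.73392137]
```

View pics/v3.png

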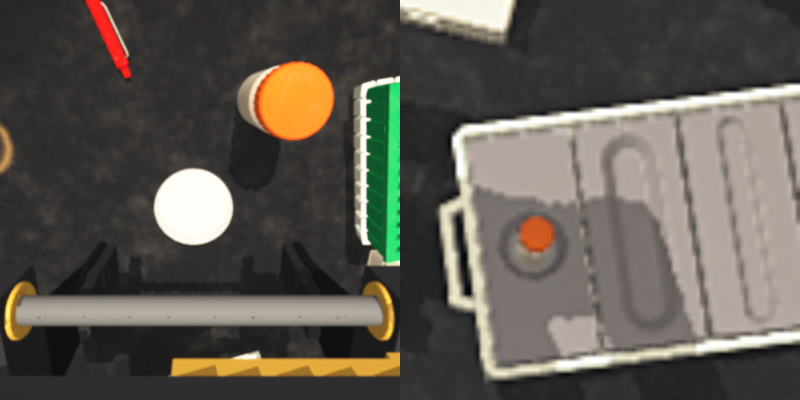

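The vial stands in its well: cap at v3 (536,234), well centre (533,245). The dish at wrist (313,206) matches my prediction. Next I'll check the dish's clearance to the green box, whose near edge is about (478,200).

```bash
python3 -c "
from h import *
print('vial',px('t3',354,188.5,.072));print('dish',px('w3',313.5,206.5,.012))
for z in(0,.05,.08):print(z,px('w3',478,170,z),px('w3',478,260,z),px('top0',262,134,z),px('top0',303,134,z))"
```

```text
vial [ 0.5352024  -0.07919379  0.072     ]
dish [0.59504335 0.13240441 0.012     ]
0 [0.72623352 0.1321575  0.        ] [0.72171418 0.05321319 0.        ] [0.72100855 0.20058705 0.        ] [0.72067324 0.07296615 0.        ]
0.05 [0.70471469 0.14783359 0.05      ] [0.70106546 0.08408842 0.05      ] [0.70440561 0.19136358 0.05      ] [0.70408478 0.0692498  0.05      ]
0.08 [0.6918034  0.15723924 0.08      ] [0.68867623 0.10261355 0.08      ] [0.69444385 0.1858295  0.08      ] [0.6941317  0.06701999 0.08      ]
```

```bash
python3 -m pendant '{"travel":[[0,1,-20],[0,0,-20],[0,0,-20],[0,0,-10],[0,0,-5],[0,0,-5],[0,0,0],[0,0,0],[0,0,0],[0,0,0]],"turn":[0,0,0,0,0,0,0,0,0,0],"hand":[0,0,0,0,0,0,0,0,0,0]}'
```

```text
time: 8.68
ee_pos: [0.5969, 0.1319, 0.0297]
eef_rot: [0.774, 0.633, 0.001, 0.001]
ft_force: [0.9, -0.3, 0.5]
width: 1.001
finger_force: 0.0
```

```bash
python3 -m pendant '{"travel":[[0,0,-8],[-1,0,-5],[0,0,0],[0,0,0],[0,0,0],[0,0,0],[0,0,0],[0,0,0],[0,0,0],[0,0,0]],"turn":[0,0,0,0,0,0,0,0,0,0],"hand":[0,0,0,0.2,0.4,0.6,0.8,1,1,1]}';  python3 -m pendant '{"travel":[[0,0,0],[0,0,0],[0,0,0],[0,0,0],[0,0,0],[0,0,0],[0,0,0],[0,0,0],[0,0,0],[0,0,0]],"turn":[0,0,0,0,0,0,0,0,0,0],"hand":[1,1,1,1,1,1,1,1,1,1]}'
```

```text
time: 9.52
ee_pos: [0.5951, 0.1318, 0.0156]
eef_rot: [0.774, 0.633, 0.0, -0.0]
ft_force: [-0.3, 0.3, -0.9]
width: 0.648
finger_force: 30.0
time: 10.35
ee_pos: [0.5951, 0.1318, 0.0155]
eef_rot: [0.774, 0.633, -0.0, -0.0]
ft_force: [-0.2, 0.3, 1.1]
width: 0.642
finger_force: 30.0
```

```bash
python3 -m pendant '{"travel":[[0,0,15],[0,0,30],[0,0,35],[0,-20,30],[-2,-37,0],[-2,-37,0],[-2,-37,0],[-3,-37,0],[-3,-37,0],[-3,-37,0]],"turn":[0,0,0,0,0,0.08,0.08,0.08,0.09,0],"hand":[1,1,1,1,1,1,1,1,1,1]}'; python3 -m pendant '{"travel":[[-3,-37,0],[-3,-37,0],[-3,-37,0],[-2,-37,0],[-2,-37,0],[0,-20,0],[0,0,0],[0,0,0],[0,0,0],[0,0,0]],"turn":[0,0,0,0,0,0,0,0,0,0],"hand":[1,1,1,1,1,1,1,1,1,1]}'; python3 -c "
from h import *
save('wrist','w4');s=state(); M=R.from_quat(s['eef_rot']).as_matrix();print(s['ee_pos'],'Y',np.arctan2(M[1,1],M[0,1]),s['width'])
save('top','t4');a=cv2.imread('pics/w4.png');b=cv2.imread('pics/t4.png')
cv2.imwrite('pics/v4.png',np.hstack([a[:,120:520],cv2.resize(b[130:230,360:460],(400,400))]))"
```

```text
time: 11.18
ee_pos: [0.5797, -0.1119, 0.1257]
eef_rot: [0.658, 0.753, 0.0, 0.0]
ft_force: [0.5, 0.4, -0.5]
width: 0.644
finger_force: 30.0
time: 12.02
ee_pos: [0.5672, -0.3137, 0.1253]
eef_rot: [0.659, 0.752, 0.0, -0.0]
ft_force: [1.3, 0.4, -0.2]
width: 0.644
finger_force: 30.0
[ 0.56728016 -0.31363085  0.12540545] Y 0.1316640621430793 0.6445673002382438
```

View pics/v4.png

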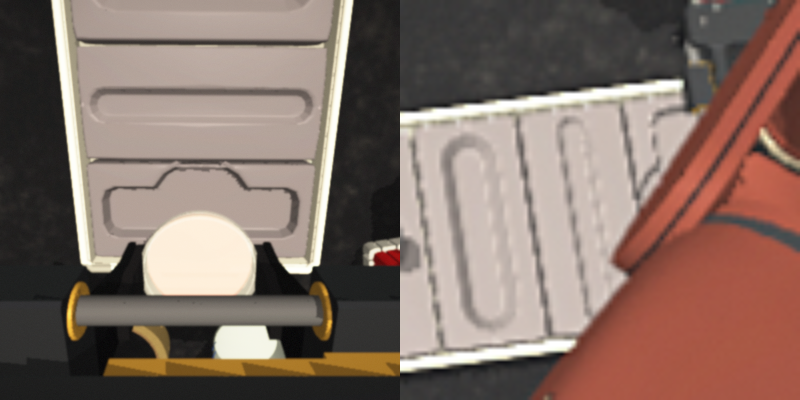

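The dish is held level over its pocket. In the wrist picture the slot ends are at (222,211) and (419,211), the slot edges at v=187 and 238, and the marker trough ends at (210,105) and (434,105).

```bash
python3 -c "
from h import *
L=px('w4',222,211,.026);Q=px('w4',419,211,.026);U=px('w4',260,188,.026);D=px('w4',260,236,.026)
print(L,Q,(L+Q)/2,np.linalg.norm(L-Q),U,D,np.linalg.norm(U-D))
a=px('w4',210,105,.026);b=px('w4',434,105,.026);print('marker',(a+b)/2,np.linalg.norm(a-b),np.arctan2(*(b-a)[1::-1]))"
```

```text
[ 0.49310248 -0.32595446  0.026     ] [ 0.64463025 -0.30590075  0.026     ] [ 0.56886636 -0.31592761  0.026     ] 0.15284899070838168 [ 0.52089513 -0.30360939  0.026     ] [ 0.52398557 -0.34311271  0.026     ] 0.03962401883870848
marker [ 0.55944521 -0.23735988  0.026     ] 0.15778595417790628 0.13137409273953823
```

```bash
python3 -m pendant '{"travel":[[1,-3,-15],[0,0,-20],[0,0,-20],[0,0,-16],[0,0,-10],[0,0,-6],[0,0,-4],[0,0,-2],[0,0,0],[0,0,0]],"turn":[0,0,0,0,0,0,0,0,0,0],"hand":[1,1,1,1,1,1,1,1,1,1]}'; python3 -m pendant '{"travel":[[0,0,0],[0,0,0],[0,0,0],[0,0,0],[0,0,0],[0,0,0],[0,0,15],[0,0,30],[0,0,35],[0,0,35]],"turn":[0,0,0,0,0,0,0,0,0,0],"hand":[0.3,0.2,0.1,0.1,0.1,0.1,0.1,0.1,0,0]}'
```

```text
time: 12.95
ee_pos: [0.5687, -0.3186, 0.0335]
eef_rot: [0.66, 0.752, 0.0, 0.001]
ft_force: [-0.1, -0.7, 0.2]
width: 0.644
finger_force: 30.0
time: 13.78
ee_pos: [0.5675, -0.3179, 0.1491]
eef_rot: [0.66, 0.752, -0.0, -0.001]
ft_force: [0.3, -0.4, 0.7]
width: 0.965
finger_force: 0.0
```

```bash
python3 -m pendant '{"travel":[[-12,37,10],[-12,37,10],[-12,37,10],[-12,37,10],[-12,37,10],[-12,37,0],[-12,37,0],[-12,37,0],[-12,37,0],[-12,37,0]],"turn":[0,0,0,0,0,0,0,0,0,0],"hand":[0,0,0,0,0,0,0.2,0.2,0.2,0.2]}'; python3 -m pendant '{"travel":[[-12,37,0],[-12,37,0],[-12,37,0],[-12,37,0],[-12,37,0],[-12,37,0],[-12,37,0],[0,0,0],[0,0,0],[0,0,0]],"turn":[0,0,0,0,0,0,0,0,0,0],"hand":[0.2,0.2,0.2,0.2,0.2,0.2,0.2,0.2,0.2,0.2]}'; python3 -c "
from h import *
save('wrist','w5');s=state(); M=R.from_quat(s['eef_rot']).as_matrix();print(s['ee_pos'],'Y',np.arctan2(M[1,1],M[0,1]),s['width'])
print(proj('w5',(.3645,.3161,.016)),proj('w5',(.453,.3059,.008)))
save('top','t5');a=cv2.imread('pics/w5.png');b=cv2.imread('pics/t5.png')
cv2.imwrite('pics/v5.png',np.hstack([a[:,120:520],cv2.resize(b[130:230,365:465],(400,400))]))"
```

```text
time: 14.62
ee_pos: [0.4474, 0.0533, 0.1989]
eef_rot: [0.66, 0.751, 0.001, 0.001]
ft_force: [1.2, 0.9, 0.2]
width: 0.827
finger_force: 0.0
time: 15.45
ee_pos: [0.364, 0.3108, 0.1982]
eef_rot: [0.659, 0.752, 0.0, 0.0]
ft_force: [0.5, 0.9, 0.4]
width: 0.799
finger_force: 0.0
[0.3643452  0.31018001 0.19803509] Y 0.12968975964971308 0.7992442489643269
[319.79831015 176.1016492 ] [402.57731869 194.56769367]
```

View pics/v5.png

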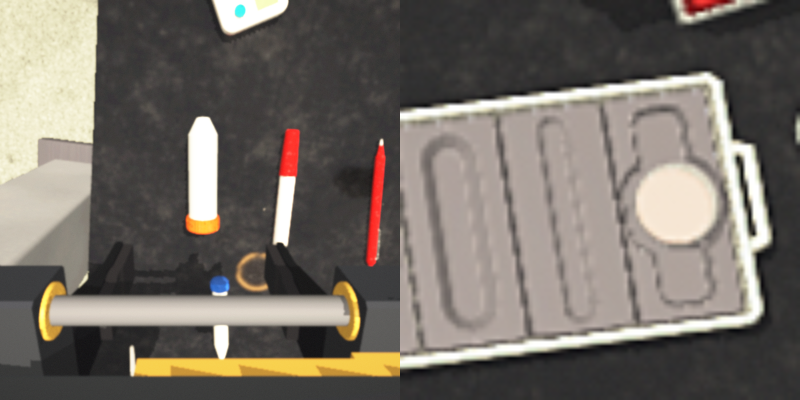

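The dish sits centred in its pocket. The tube's ends are at wrist (323,117) and (323,234), in line with the jaws. The marker axis crosses (404,194), as predicted. Picking the tube.

```bash
python3 -m pendant '{"travel":[[2,5,-20],[0,0,-35],[0,0,-35],[0,0,-35],[0,0,-25],[0,0,-15],[0,0,-8],[0,0,-2],[0,0,0],[0,0,0]],"turn":[0,0,0,0,0,0,0,0,0,0],"hand":[0.2,0.2,0.2,0.2,0.2,0.2,0.2,0.2,0.2,0.2]}'; python3 -m pendant '{"travel":[[0,0,0],[0,0,0],[0,0,0],[0,0,0],[0,0,0],[0,0,0],[0,0,0],[0,0,0],[0,0,0],[0,0,0]],"turn":[0,0,0,0,0,0,0,0,0,0],"hand":[0.4,0.6,0.8,1,1,1,1,1,1,1]}'
```

```text
time: 16.38
ee_pos: [0.3674, 0.316, 0.0239]
eef_rot: [0.66, 0.751, 0.001, 0.0]
ft_force: [0.7, -0.0, 0.9]
width: 0.801
finger_force: 0.0
time: 17.22
ee_pos: [0.366, 0.3158, 0.0225]
eef_rot: [0.66, 0.752, -0.0, -0.0]
ft_force: [0.1, 0.2, 0.5]
width: 0.313
finger_force: 30.0
```

```bash
python3 -m pendant '{"travel":[[0,0,20],[0,0,40],[0,0,40],[0,0,40],[13,-34,0],[13,-34,0],[13,-34,0],[13,-34,0],[13,-34,0],[13,-34,0]],"turn":[0,0,0,-0.12,-0.12,-0.12,-0.12,-0.12,-0.12,-0.12],"hand":[1,1,1,1,1,1,1,1,1,1]}'; python3 -m pendant '{"travel":[[13,-34,0],[13,-34,0],[13,-34,0],[13,-34,0],[13,-34,0],[13,-34,0],[13,-34,0],[13,-32,0],[0,0,0],[0,0,0]],"turn":[-0.12,-0.12,-0.12,-0.12,-0.12,-0.12,0,0,0,0],"hand":[1,1,1,1,1,1,1,1,1,1]}';python3 -m pendant '{"travel":[[0,0,0],[0,0,0],[0,0,0],[0,0,0],[0,0,0],[0,0,0],[0,0,0],[0,0,0],[0,0,0],[0,0,0]],"turn":[0,0,0,0,0,0,0,0,0,0],"hand":[1,1,1,1,1,1,1,1,1,1]}'; python3 -c "
from h import *
save('wrist','w6');s=state(); M=R.from_quat(s['eef_rot']).as_matrix();print(s['ee_pos'],'Y',np.arctan2(M[1,1],M[0,1]),s['width'])
save('side','s6');a=cv2.imread('pics/w6.png');b=cv2.imread('pics/s6.png')
cv2.imwrite('pics/v6.png',np.hstack([a[:,120:520],cv2.resize(b[90:240,230:380],(400,400))]))"
```

```text
time: 18.05
ee_pos: [0.4442, 0.1102, 0.1626]
eef_rot: [0.91, 0.415, 0.0, 0.0]
ft_force: [1.7, 0.2, -0.5]
width: 0.312
finger_force: 30.0
time: 18.88
ee_pos: [0.548, -0.1598, 0.162]
eef_rot: [0.998, 0.069, -0.0, -0.0]
ft_force: [0.2, 0.5, -0.2]
width: 0.311
finger_force: 30.0
time: 19.72
ee_pos: [0.5481, -0.1582, 0.1625]
eef_rot: [0.998, 0.07, -0.0, -0.0]
ft_force: [-0.6, 0.6, -0.2]
width: 0.315
finger_force: 30.0
[ 0.54805972 -0.15822443  0.16252233] Y -1.43001746768021 0.30868596747184607
```

View pics/v6.png

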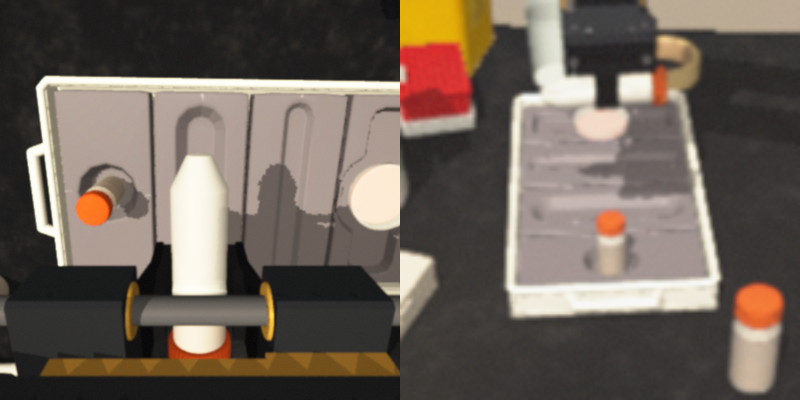

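```bash
python3 -m pendant '{"travel":[[0,0,-20],[0,0,-30],[0,0,-30],[0,0,-20],[0,0,-10],[0,0,-6],[0,0,-4],[0,0,0],[0,0,0],[0,0,0]],"turn":[-0.01,0,0,0,0,0,0,0,0,0],"hand":[1,1,1,1,1,1,1,1,1,1]}'; python3 -m pendant '{"travel":[[0,0,0],[0,0,0],[0,0,0],[0,0,0],[0,0,0],[0,0,0],[0,0,10],[0,0,30],[0,0,40],[0,0,40]],"turn":[0,0,0,0,0,0,0,0,0,0],"hand":[0.6,0.5,0.4,0.4,0.4,0.4,0.4,0.4,0.4,0.4]}'
```

```text
time: 20.65
ee_pos: [0.5492, -0.1587, 0.0441]
eef_rot: [0.998, 0.065, 0.001, 0.001]
ft_force: [0.4, 0.7, -1.0]
width: 0.314
finger_force: 30.0
time: 21.48
ee_pos: [0.547, -0.1577, 0.1634]
eef_rot: [0.998, 0.065, -0.001, -0.001]
ft_force: [0.9, 0.3, 0.5]
width: 0.597
finger_force: 0.0
```

```bash
python3 -m pendant '{"travel":[[-7,36,0],[-7,36,0],[-7,36,0],[-7,36,0],[-7,36,0],[-7,36,0],[-7,36,0],[-7,36,0],[-7,36,0],[-7,36,0]],"turn":[0.118,0.118,0.118,0.118,0.118,0.118,0.118,0.118,0.118,0.118],"hand":[0.4,0.4,0.4,0.4,0.4,0.4,0.4,0.4,0.4,0.4]}'; python3 -m pendant '{"travel":[[-8,35,0],[-8,35,0],[-8,34,0],[0,0,0],[0,0,0],[0,0,0],[0,0,0],[0,0,0],[0,0,0],[0,0,0]],"turn":[0.118,0.118,0.118,0,0,0,0,0,0,0],"hand":[0.4,0.4,0.4,0.4,0.4,0.4,0.4,0.4,0.4,0.4]}'; python3 -c "
from h import *
save('wrist','w7');s=state(); M=R.from_quat(s['eef_rot']).as_matrix();print(s['ee_pos'],'Y',np.arctan2(M[1,1],M[0,1]),s['width'])
print(proj('w7',(.453,.3059,.008)),proj('w7',(.4467,.3743,.008)),proj('w7',(.4594,.2374,.008)))
save('top','t7');a=cv2.imread('pics/w7.png');b=cv2.imread('pics/t7.png')
cv2.imwrite('pics/v7.png',np.hstack([a[:,120:520],cv2.resize(b[130:230,335:435],(400,400))]))"
```

```text
time: 22.32
ee_pos: [0.4776, 0.2035, 0.1636]
eef_rot: [0.791, 0.612, 0.001, 0.0]
ft_force: [0.8, 0.9, -0.9]
width: 0.597
finger_force: 0.0
time: 23.15
ee_pos: [0.4545, 0.3049, 0.1626]
eef_rot: [0.674, 0.739, -0.0, 0.0]
ft_force: [0.8, 0.6, 0.0]
width: 0.602
finger_force: 0.0
[0.45444327 0.30510028 0.16263911] Y 0.09250650860906856 0.6023543185554662
[317.21533717 187.48792488] [317.11946693 110.92080564] [317.39060379 254.52906116]
```

View pics/v7.png

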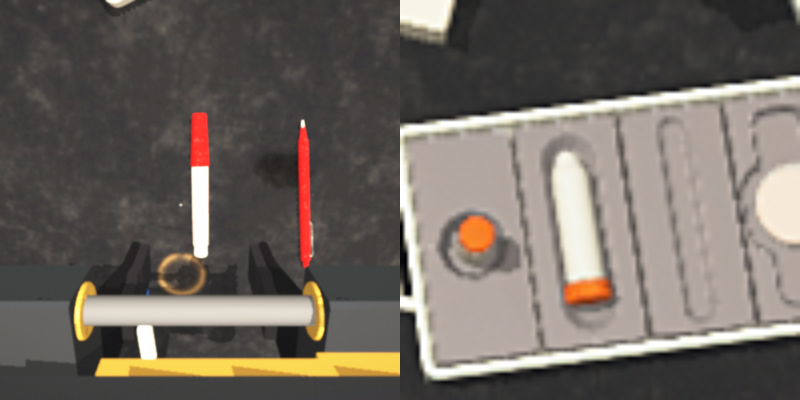

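The tube lies in its trough, centred. The marker's ends are at wrist (320,112) and (321,258), in line with the jaws. Picking the marker.

```bash
python3 -m pendant '{"travel":[[1,-1,-20],[0,0,-35],[0,0,-35],[0,0,-25],[0,0,-15],[0,0,-9],[0,0,-5],[0,0,0],[0,0,0],[0,0,0]],"turn":[0,0,0,0,0,0,0,0,0,0],"hand":[0.4,0.4,0.4,0.4,0.4,0.4,0.4,0.4,0.4,0.4]}'; python3 -m pendant '{"travel":[[0,0,0],[0,0,0],[0,0,0],[0,0,0],[0,0,0],[0,0,0],[0,0,0],[0,0,0],[0,0,0],[0,0,0]],"turn":[0,0,0,0,0,0,0,0,0,0],"hand":[0.6,0.7,0.8,0.9,1,1,1,1,1,1]}'
```

```text
time: 24.08
ee_pos: [0.4563, 0.3054, 0.02]
eef_rot: [0.673, 0.74, 0.001, 0.0]
ft_force: [0.4, 0.2, 0.3]
width: 0.603
finger_force: 0.0
time: 24.92
ee_pos: [0.4551, 0.3048, 0.0186]
eef_rot: [0.673, 0.74, 0.0, 0.0]
ft_force: [0.6, 0.3, 0.7]
width: 0.163
finger_force: 30.0
```

```bash
python3 -m pendant '{"travel":[[0,0,20],[0,0,40],[0,0,40],[0,0,40],[7,-36,0],[7,-36,0],[7,-36,0],[7,-36,0],[7,-36,0],[7,-36,0]],"turn":[0,0,0,-0.118,-0.118,-0.118,-0.118,-0.118,-0.118,-0.118],"hand":[1,1,1,1,1,1,1,1,1,1]}'; python3 -m pendant '{"travel":[[7,-36,0],[7,-36,0],[7,-36,0],[7,-36,0],[7,-36,0],[7,-36,0],[7,-36,0],[7,-37,0],[6,-37,0],[0,0,0]],"turn":[-0.118,-0.118,-0.118,-0.118,-0.118,-0.118,0,0,0,0],"hand":[1,1,1,1,1,1,1,1,1,1]}';python3 -m pendant '{"travel":[[0,0,0],[0,0,0],[0,0,0],[0,0,0],[0,0,0],[0,0,0],[0,0,0],[0,0,0],[0,0,0],[0,0,0]],"turn":[0,0,0,0,0,0,0,0,0,0],"hand":[1,1,1,1,1,1,1,1,1,1]}'; python3 -c "
from h import *
save('wrist','w8');s=state(); M=R.from_quat(s['eef_rot']).as_matrix();print(s['ee_pos'],'Y',np.arctan2(M[1,1],M[0,1]),s['width'])
save('side','s8');a=cv2.imread('pics/w8.png');b=cv2.imread('pics/s8.png')
cv2.imwrite('pics/v8.png',np.hstack([a[:,120:520],cv2.resize(b[90:240,230:380],(400,400))]))"
```

```text
time: 25.75
ee_pos: [0.497, 0.0872, 0.1586]
eef_rot: [0.914, 0.405, 0.0, 0.0]
ft_force: [0.9, 0.2, -0.0]
width: 0.168
finger_force: 30.0
time: 26.58
ee_pos: [0.5594, -0.2438, 0.1587]
eef_rot: [0.998, 0.063, 0.0, 0.002]
ft_force: [-0.5, 1.0, 0.9]
width: 0.166
finger_force: 30.0
time: 27.42
ee_pos: [0.5591, -0.2371, 0.1586]
eef_rot: [0.998, 0.065, 0.0, 0.0]
ft_force: [0.0, -0.2, -0.3]
width: 0.165
finger_force: 30.0
[ 0.55907376 -0.23722106  0.15856449] Y -1.4400727102217918 0.1650729446169572
```

View pics/v8.png

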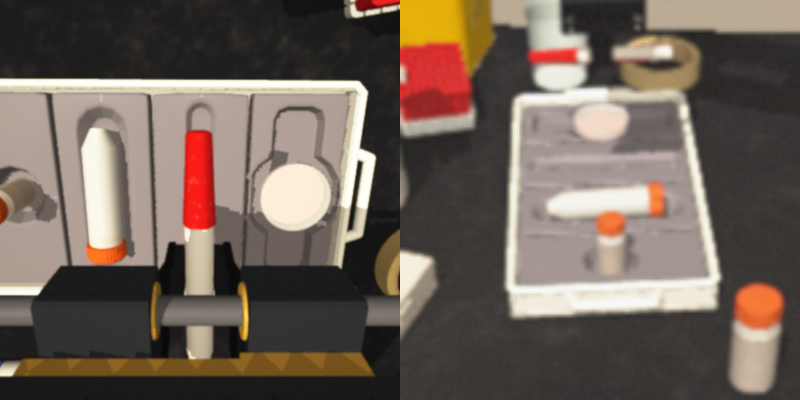

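Marker held level over its trough and lined up with it. Placing.

```bash
python3 -m pendant '{"travel":[[0,0,-20],[0,0,-30],[0,0,-30],[0,0,-16],[0,0,-10],[0,0,-6],[0,0,-4],[0,0,0],[0,0,0],[0,0,0]],"turn":[0,0,0,0,0,0,0,0,0,0],"hand":[1,1,1,1,1,1,1,1,1,1]}'; python3 -m pendant '{"travel":[[0,0,0],[0,0,0],[0,0,0],[0,0,0],[0,0,0],[0,0,0],[0,0,10],[0,0,30],[0,0,40],[0,0,40]],"turn":[0,0,0,0,0,0,0,0,0,0],"hand":[0.75,0.65,0.6,0.5,0.5,0.5,0.5,0.5,0.5,0.5]}'; python3 -m pendant '{"travel":[[-20,-30,0],[-20,-30,0],[-20,-30,0],[-20,-30,0],[-20,-30,0],[-20,-30,0],[-20,-30,0],[-20,-30,0],[0,-30,0],[0,0,0]],"turn":[0,0,0,0,0,0,0,0,0,0],"hand":[0.5,0.5,0.5,0.5,0.5,0.5,0.5,0.5,0.5,0.5]}'; python3 -c "
from h import *
save('top','t9');save('side','s9');a=cv2.imread('pics/t9.png');b=cv2.imread('pics/s9.png')
cv2.imwrite('pics/v9.png',np.hstack([cv2.resize(a[140:230,325:465],(622,400),interpolation=2)[:,:],np.zeros((400,1,3),np.uint8)]))
cv2.imwrite('pics/v9.png',np.vstack([cv2.resize(a[140:230,325:465],(560,360),interpolation=2),cv2.resize(b[120:210,250:390],(560,240)) if 0 else cv2.resize(b[115:210,240:380],(354,240),interpolation=2).copy() if 0 else cv2.copyMakeBorder(cv2.resize(b[115:210,240:380],(354,240),interpolation=2),0,0,0,206,0)]))"
```

```text
time: 28.35
ee_pos: [0.5601, -0.2378, 0.044]
eef_rot: [0.998, 0.065, 0.001, 0.001]
ft_force: [0.4, -0.9, 0.4]
width: 0.169
finger_force: 30.0
time: 29.18
ee_pos: [0.5581, -0.2366, 0.1633]
eef_rot: [0.998, 0.065, -0.001, -0.001]
ft_force: [1.7, -1.0, 0.5]
width: 0.496
finger_force: 0.0
time: 30.02
ee_pos: [0.397, -0.5125, 0.1635]
eef_rot: [0.998, 0.063, 0.0, 0.002]
ft_force: [0.1, 1.0, 0.5]
width: 0.502
finger_force: 0.0
```

View pics/v9.png

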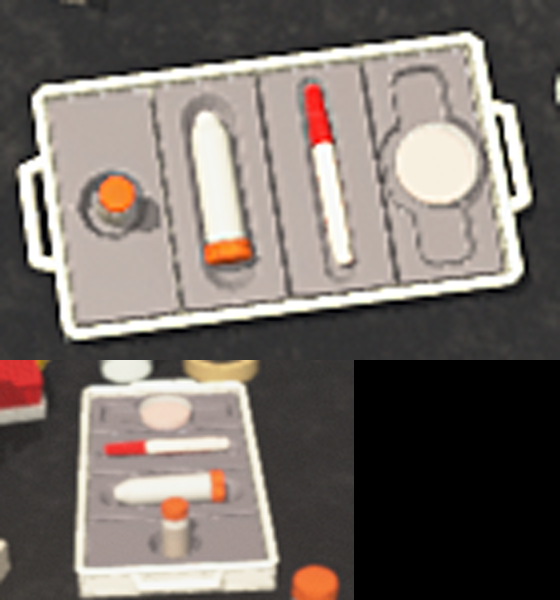

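All four lie in their hollows. Last numerical check from this picture.

```bash
python3 -c "
from h import *
np.set_printoptions(precision=4,suppress=True)
b=lambda x,y,z:px('t9',325+(x+.5)/4-.5,140+(y+.5)/4-.5,z)
c,s=np.cos(.132),np.sin(.132); M=np.array([[c,s],[-s,c]])
C=dict(vial=(.5385,-.0800),tube=(.548,-.1583),marker=(.5585,-.2373),dish=(.5683,-.3165))
for n,P in dict(vial=[(116,194,.072)],tube=[(204,112,.031),(231,265,.032)],marker=[(313,84,.029),(346,267,.029)],dish=[(437,163,.028)]).items():
  q=np.array([b(*p)[:2] for p in P]); d=q[0]-q[-1]
  print(n,'off mm',1000*M@(q.mean(0)-C[n]),np.linalg.norm(d),np.arctan2(d[1],d[0])-.132)
print(state()['dq'])"
```

```text
vial off mm [-1.9486  2.1353] 0.0 -0.132
tube off mm [0.667  2.9287] 0.11625663281805823 0.017828453951676815
marker off mm [-0.0529 -1.2043] 0.13927740851457715 0.01112095452516243
dish off mm [-1.1038 -1.9048] 0.0 -0.132
[ 0.0358 -0.0186  0.0316  0.0045  0.0028  0.0016]
```

All four are well within the limits, so I'm handing in.

```bash
python3 -c "
from h import *
print(finish_job())"
```

```text
the job is handed in; nothing more can be done
None
```

The job is handed in at about 30 s of robot time: the last pictures put the tube, marker, vial and dish in their own hollows within about 3 mm of the middle, and the arm never touched the pen or slim tube; no verdict was returned.

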